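Set out the seasonings on the serving board

ROBOT

A 6-joint arm with a two-finger parallel gripper is mounted at the origin on the work surface. World frame = base frame: x ahead of the robot, y to its left, z up, the work surface at z = 0. Lengths are in m, angles in degrees, forces in N, time in s.
With the tool pointing down it reaches from about 0.375 to 0.9 m from the base axis. Payload 3.1 kg.
Tool frame: the origin (TCP) lies on the centre line of the jaws, within the pads' length; the fingertips stand 17 mm ahead of it and the grasp point (between the pads) lies 2 mm behind it; z points along the fingers, y is the line along which they close (so a half turn about z gives the same grasp; the last joint's range is limited). The gripper opens to 87 mm and grips with 3 to 60 N. Pads are 19 mm wide; open, the fingers measure 117 mm over their backs; the gripper's body (75 mm by 190 mm) begins 51 mm behind the grasp point.
Start: joints at [-84.425, 30.224, 82.088, -0, 67.689, -10.227], TCP at [0.17, -0.601, 0.24] pointing down, gripper open.
Joint ranges: [-176.69, 176.69], [-43.24, 126.21], [12.49, 139.97], [-82, 262], [0, 151.66], [-163.58, 163.58]. Speed limits (degrees/s): [159.86, 159.86, 180, 180, 180, 180].

INTERFACE

Orientations are given as a 3x3 rotation matrix whose columns are the frame's x, y, z axes.
In Python, from rig import bot, imaging, finder gives the robot as it stands. The module is installed in compiled form; this text tells all that it offers.
- The arm moves only by the tool play_rows, never from a script. Its argument "motion" is a list that holds one entry, the list of rows, each a list of 6 numbers: the shift along the tool's x, y, z in shares of 0.5 m (1.0 is 0.5 m), then the turn, a rotation vector about the tool's x, y, z in parts of the range, where 1.0 means 180 degrees. In form: [[[dx, dy, dz, wx, wy, wz], ...]]. A call has 1 to 8 rows; each row is the pose to reach, as a shift and turn from the pose commanded when the call began, along the tool's axes at that moment; what a row does not reach only later rows make up. A row lasts 1/12 s, in which the tool goes at most 41.7 mm and 7.16 degrees, less where a joint would pass 70% of its speed; a pose out of reach is approached as far as the arm can. A call with a gripper value outside its range is refused whole. "fingers" is the finger opening in m, from 0 to 0.087, set as the call begins (left out, the last holds). The fingers move at their own pace and stop on an object; the grip force is fixed at half the most. Time passes only in rows, so rows that repeat a pose let the fingers close. It gives the time, the measured TCP pose, the force, the opening and the grip force at its end, in the units of the state.
- bot.read_state(): the state, without advancing time (a new reading comes with each control period).
- imaging.capture(name): name is "side" or "top" or "wrist"; returns a dict with "frame" (420x560x3 uint8, red, green, blue), "camera_matrix" (3x3 intrinsics, pixels), "k1" (the pictures are not rectified: a ray, as slopes to the right and down, at radius r is drawn at 1 + k1 r^2 times it, then the intrinsics apply), "R" (3x3) and "t" (3): a world point X has camera coordinates R X + t. Camera axes: x right, y down, z forward; pixel columns grow to the right and rows downward; lengths in m; the calibration is good to about 2 mm. A picture is of the moment at which its call begins. There is no depth.
- bot.hand_in(): hands the job in; it is judged then, once.
Trained networks look in the newest picture that a camera, given by its name, has taken for a name from the list of things; names that differ only in an ending like _2 or _b are one class to them, and where a whole thing is asked for, a point or a joint stands for the part that bears it (a point fixed in the world has none). Each returns a list of dicts, best first, with "confidence" (0 to 1); they miss things now and then, are a little off and sometimes report something else, mostly with a low value. They report only what shows in the picture. A call takes as long as a camera call.
- finder.recognise(camera, name): "at" ([x, y, z] in m, in world coordinates, good to about 4 mm: the middle of the surface that is visible of it).
- finder.outline_of(camera, name): "pixels" (420x560 bool, what is visible of it).
The state is a dict: "time_s": time; "joint_positions": joint angles; "qvel": joint speeds; "tau": joint torques, N m; "position": TCP position; "tcp_rot": TCP orientation; "force": force on the tool from outside, world axes, zero at the start; "moment": the same for the moment, N m; "opening": opening from 0.0 (shut) to 1.0 (fully open); "grasp_force": force on a finger pad.
Only numpy, scipy, OpenCV 4.12 (cv2) and the standard library are available. Lean on these libraries where they do the work, as an engineer would, in place of code of your own. Each camera call takes 0.05 s, during which the arm holds its last target. There are 200 camera calls.

TASK

Set out the seasonings on the dark serving board: the green tin in the middle of the round cork coaster with the yellow tin squarely on top of it, and the pepper mill in the middle of the blue tile coaster. Stand the salt shaker on the bare board midway between the two coasters, and the honey jar on the board straight behind the salt (on the side away from the robot) with a gap of about 3 cm between them. Everything stands upright and let go at the end; leave the blue tin and the mug where they are.

Things in the scene. Friction and masses are not known exactly. Their poses are not given: they have to be found in the camera images.
- green_tin: Green round tin with a flat lid of the same colour and a thin silver band, diameter 60, height 60, about 150 g. Loose, starts upright on the counter. Origin: centre of its underside, z up along its axis.
- yellow_tin: Yellow round tin with a flat lid of the same colour and a thin silver band, diameter 54, height 50, about 150 g. Loose, starts upright on the counter. Origin: centre of its underside, z up along its axis.
- pepper_mill: Dark brown wooden pepper mill with a small steel knob on top, 120 high over the knob, about 200 g. Foot: diameter 50 up to height 50; waist: diameter 36 up to 75; head: diameter 46 from height 75 to 106 (grip it here); knob: diameter 14 up to 120. Loose, starts upright on the counter. Origin: centre of its underside, z up along its axis.
- salt_shaker: White ceramic salt shaker with a dark grey metal cap, diameter 40, height 75 (cap from 60 up, diameter 38), about 150 g. Loose, starts upright on the counter. Origin: centre of its underside, z up along its axis.
- honey_jar: Amber honey jar with a pale paper band and a red lid, diameter 44, height 70 (lid from 52 up, diameter 42), about 200 g. Loose, starts upright on the counter. Origin: centre of its underside, z up along its axis.
- board: Dark wooden serving board fixed on the counter, 160 (its x) by 310 (its y) by 12 thick. Origin: centre of its underside. Its x points away from the robot, its y to the robot's left, turned by up to 0.15 rad. It carries the two coasters in a row 35 nearer the robot than its centre (board x -35), at board y +110 and -110; which one is left or right varies.
- cork_coaster: Round tan cork coaster fixed on the board, diameter 80, 6 thick, its top 18 above the counter. Origin: centre of its underside.
- tile_coaster: Square blue ceramic tile coaster fixed on the board, 80 by 80, 6 thick, its top 18 above the counter. Origin: centre of its underside.
- blue_tin: Bystander: blue round tin with a flat lid of the same colour and a thin silver band, diameter 54, height 50, standing among the other things. Leave it where it is. Origin: centre of its underside.
- mug: Bystander: small grey coffee mug, diameter 64, height 70, with a handle on its own +y side (turned away from the robot), standing beyond the board. Leave it where it is. Origin: centre of its underside.

How it is judged (in metres and radians):
At the end, for the whole second after the job is handed in: All upright, at rest: green tin on cork, yellow on green, mill on tile, each centred to 12 mm; salt within 15 mm (each way) of midway; honey on the board's far half, within 20 mm of its middle line, centre 57 to 87 mm from the salt's; blue tin and mug moved under 20 mm (horizontal distance between green_tin and cork_coaster below 0.012 m and z of green_tin in the frame of cork_coaster between 0.003 and 0.009 m and horizontal distance between yellow_tin and green_tin below 0.012 m and z of yellow_tin in the frame of green_tin between 0.056 and 0.064 m and horizontal distance between pepper_mill and tile_coaster below 0.012 m and z of pepper_mill in the frame of tile_coaster between 0.003 and 0.009 m and x of salt_shaker in the frame of board between -0.05 and -0.02 m and y of salt_shaker in the frame of board between -0.015 and 0.015 m and z of salt_shaker in the frame of board between 0.009 and 0.015 m and horizontal distance between honey_jar and salt_shaker between 0.057 and 0.087 m and y of honey_jar in the frame of board between -0.02 and 0.02 m and x of honey_jar in the frame of board above 0 m and z of honey_jar in the frame of board between 0.009 and 0.015 m and angle between each of green_tin, yellow_tin, pepper_mill, salt_shaker, honey_jar's own z axis and vertical below 0.1 rad and linear speed of each of green_tin, yellow_tin, pepper_mill, salt_shaker, honey_jar below 0.02 m/s and distance of each of blue_tin, mug from where it was at the start of the episode below 0.02 m and angle between each of blue_tin, mug's own z axis and vertical below 0.2 rad); the robot touches nothing.
It fails at once if the blue tin or the mug is pushed more than 20 mm or tipped (not (distance of each of blue_tin, mug from where it was at the start of the episode below 0.02 m and angle between each of blue_tin, mug's own z axis and vertical below 0.2 rad)).
It also fails if it takes over 128 s, if anything falls off the work surface, if the arm or the gripper's body presses on something with over 40 N, if the wrist force passes 120 N, or if a joint passes its speed limit or range.

## Working session

There is one attempt and no reset: what is moved stays moved. The work goes in short steps, Python scripts to look and compute and a tool call to move; the robot and the scene stay as the last step left them, time stands still between calls to the robot, and variables do not carry over. Pictures are saved under pics/ and viewed, at most 14 in all, crops included, and the job is handed in when it is done.

Besides the shell and the picture viewer there is one more tool, called after "Emit:" as name([rows], argument=value, ...), one row to a line, values as JSON. play_rows: Moves the arm, as the interface text tells. Its arguments: {"type":"object","properties":{"motion":{"type":"array"},"fingers":{"type":"number"}},"required":["motion"]}

```bash
mkdir -p pics
python3 - <<'E'
from rig import bot, imaging, finder
import cv2, numpy as np
s=bot.read_state(); print(s)
for c in ("top","side"):
    d=imaging.capture(c); cv2.imwrite(f"pics/{c}0.png",d["frame"][:,:,::-1])
    print(c,d["camera_matrix"].tolist(),d["k1"],(-d["R"].T@d["t"]).round(3))
    for n in "green_tin yellow_tin pepper_mill salt_shaker honey_jar board cork_coaster tile_coaster blue_tin mug".split():
        print(n,[(np.round(r["at"],4).tolist(),round(r["confidence"],2)) for r in finder.recognise(c,n)][:3])
E
```

```text
{'time_s': 0.0, 'joint_positions': array([-8.44250247e+01,  3.02786653e+01,  8.21573497e+01, -1.78905870e-03,
        6.76881009e+01, -1.02267996e+01]), 'qvel': array([-0.04540263,  0.03277798,  0.06783283,  0.03199455, -0.1145902 ,
        0.00547217]), 'tau': array([-2.45058854e-04, -4.40041816e+01, -1.76590562e+01,  6.31620898e-02,
        5.82358148e-02, -1.62727706e-04]), 'position': array([ 0.17014993, -0.60066409,  0.23856947]), 'tcp_rot': array([[ 9.62206365e-01,  2.72321234e-01, -2.39195839e-04],
       [ 2.72321106e-01, -9.62204022e-01,  2.15317650e-03],
       [ 3.56200484e-04, -2.13693821e-03, -9.99997653e-01]]), 'force': array([0.48164782, 0.20579133, 0.63895758]), 'moment': array([-0.02765334, -0.02341492, -0.01916487]), 'grasp_force': 0.0, 'opening': 1.0030899012643475}
top [[394.9070747490701, 0.0, 281.12531208766995], [0.0, 394.9070747490701, 208.65784287307903], [0.0, 0.0, 1.0]] -0.11590820377590666 [0.489 0.013 0.925]
green_tin [([0.6841, 0.1421, 0.0582], 0.91)]
yellow_tin [([0.5051, 0.2874, 0.0524], 0.62)]
pepper_mill [([0.6744, -0.1172, 0.1067], 0.75)]
salt_shake
[... 407 characters left out ...]
82927065665], [0.0, 486.3452561748751, 213.28916567132967], [0.0, 0.0, 1.0]] 0.05762855072205179 [0.277 0.886 0.608]
green_tin [([0.6773, 0.1564, 0.046], 0.88)]
yellow_tin [([0.4933, 0.3139, 0.0416], 0.68)]
pepper_mill [([0.6671, -0.1051, 0.0592], 0.61)]
salt_shaker [([0.6376, -0.2456, 0.0489], 0.92)]
honey_jar [([0.6411, 0.2818, 0.046], 0.76)]
board [([0.4881, 0.0371, 0.0112], 0.62)]
cork_coaster [([0.448, -0.0901, 0.0169], 0.69)]
tile_coaster [([0.699, 0.0064, 0.0447], 0.64), ([0.4367, 0.1282, 0.0209], 0.62)]
blue_tin [([0.6792, 0.1577, 0.0461], 0.6), ([0.4358, -0.3128, 0.0344], 0.56)]
mug [([0.6975, 0.0062, 0.0469], 0.7), ([0.4471, -0.0916, 0.0175], 0.45), ([0.4323, 0.126, 0.0189], 0.34)]
```

View pics/top0.png

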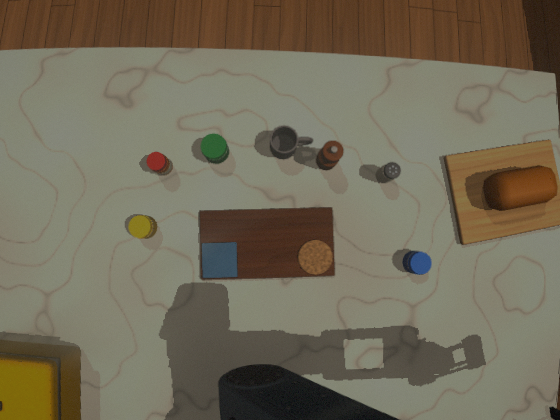

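View pics/side0.png

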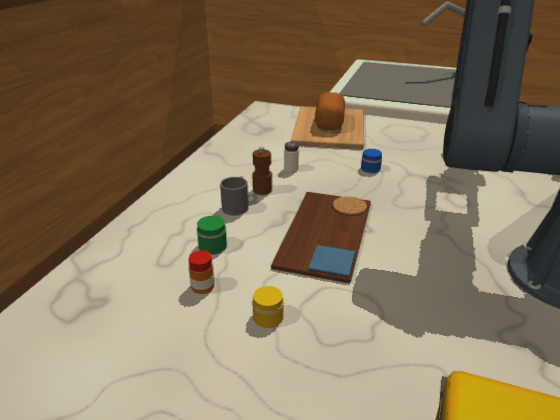

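Top view: honey (158,162), green (214,148), mug (285,142) with its handle to the right, mill (331,155), salt (390,171), yellow (141,227) and blue (418,263). The tile is at (219,260) on the left of the board and the cork at (315,257) on the right. The side view agrees. Next I'll refine positions by fitting silhouettes.

```bash
cat > h.py <<'E'
from rig import bot, imaging, finder
import cv2, numpy as np
from scipy.optimize import least_squares
P={"green_tin":[(0,30),(60,30)],"yellow_tin":[(0,27),(50,27)],"blue_tin":[(0,27),(50,27)],
"pepper_mill":[(0,25),(50,25),(75,23),(106,23),(106,7),(120,7)],"salt_shaker":[(0,20),(60,20),(60,19),(75,19)],
"honey_jar":[(0,22),(52,22),(52,21),(70,21)]}
def proj(d,X):
    c=X@d["R"].T+d["t"]; s=c[:,:2]/c[:,2:]; s=s*(1+d["k1"]*(s**2).sum(1,keepdims=True))
    K=d["camera_matrix"]; return s*[K[0,0],K[1,1]]+K[:2,2]
def unproj(d,px,z):
    px=np.atleast_2d(px).astype(float)
    def one(p):
        q=cv2.undistortPoints(p.reshape(1,1,2),d["camera_matrix"],np.array([d["k1"],0,0,0,0])).ravel()
        r=d["R"].T@np.r_[q,1]; o=-d["R"].T@d["t"]; return (o+r*(z-o[2])/r[2])[:2]
    return np.array([one(p) for p in px])
a=np.linspace(0,2*np.pi,40,endpoint=False)
def ring(n,x,y,z0):
    return np.vstack([np.c_[x+r/1e3*np.cos(a),y+r/1e3*np.sin(a),np.full(40,z0+h/1e3)] for h,r in P[n]])
def box(pts): return np.r_[pts.min(0),pts.max(0)]
def mask(c,n,near=None,d=None):
    rs=finder.outline_of(c,n)
    if near is not None and d is not None:
        p=proj(d,np.r_[near,0.03][None])[0]
        rs=[r for r in rs if np.hypot(*(np.argwhere(r["pixels"]).mean(0)[::-1]-p))<30]
    return rs[0]["pixels"] if rs else None
def locate(n,guess,z0=0,cams=("top","side"),D=None):
    out={}
    obs=[]
    for c in cams:
        m=mask(c,n,guess,D[c])
        if m is None: continue
        ys,xs=np.nonzero(m); obs.append((c,np.array([xs.min()-.5,ys.min()-.5,xs.max()+.5,ys.max()+.5])))
    def f(v,o): return np.concatenate([box(proj(D[c],ring(n,v[0],v[1],z0)))-b for c,b in o])
    for o in [[x] for x in obs]+[obs]:
        if o:
            s=least_squares(f,guess,args=(o,),loss="soft_l1"); out["+".join(x[0] for x in o)]=(s.x.round(4).tolist(),s.fun.round(1).tolist())
    return out
E
python3 - <<'E'
from h import *
D={c:imaging.capture(c) for c in("top","side")}
G=dict(green_tin=(.684,.142),yellow_tin=(.5,.29),pepper_mill=(.674,-.117),salt_shaker=(.637,-.255),honey_jar=(.643,.265),blue_tin=(.44,-.33))
for n,g in G.items():
    for k,v in locate(n,np.array(g),0,D=D).items(): print(n,k,v)
def pf(n,z):
  for c in D:
    m=mask(c,n,dict(board=(.49,.007),cork_coaster=(.445,-.097),tile_coaster=(.433,.115))[n],D[c])
    if m is None: print(n,c,None); continue
    k=max(cv2.findContours(m.astype(np.uint8),0,1)[0],key=cv2.contourArea)[:,0]
    w=unproj(D[c],k,z); r=cv2.minAreaRect((w*1000).astype(np.float32))
    print(n,c,np.round(r[0],1),np.round(r[1],1),round(r[2],2), cv2.minEnclosingCircle((w*1000).astype(np.float32)))
pf("board",.012);pf("cork_coaster",.018);pf("tile_coaster",.018)
E
```

```text
green_tin top ([0.6888, 0.141], [-0.2, -1.1, 0.2, 1.3])
green_tin side ([0.6873, 0.1374], [-0.5, -1.1, 0.5, 0.8])
green_tin top+side ([0.687, 0.1401], [0.1, -0.3, 0.6, 2.0, -0.9, -0.5, 0.1, 1.5])
yellow_tin side ([0.5015, 0.2957], [0.2, -0.2, -0.2, 0.2])
pepper_mill top ([0.676, -0.1193], [-0.7, -1.1, 0.6, 1.4])
pepper_mill side ([0.6722, -0.1222], [0.4, -1.4, -0.5, 1.1])
pepper_mill top+side ([0.6735, -0.1201], [-0.4, 0.0, 1.0, 2.5, -0.4, -1.2, -1.2, 1.4])
salt_shaker top ([0.6474, -0.2592], [-1.1, -0.5, 1.0, 0.5])
salt_shaker side ([0.6449, -0.2631], [-0.0, -0.7, 0.0, 0.6])
salt_shaker top+side ([0.6461, -0.2606], [-0.6, 0.2, 1.6, 1.1, -0.7, -0.4, -0.7, 0.9])
honey_jar top ([0.6486, 0.2641], [-0.4, -0.1, 0.4, 0.1])
honey_jar side ([0.6478, 0.2622], [0.3, -0.7, -0.3, 0.6])
honey_jar top+side ([0.648, 0.2632], [-0.0, 0.2, 0.7, 0.4, -0.1, -0.4, -0.6, 0.9])
blue_tin top ([0.4411, -0.3365], [-0.6, 0.8, 0.6, -0.7])
blue_tin side ([0.4387, -0.3351], [-0.5, -0.2, 0.5, 0.1])
blue_tin top+side ([0.44, -0.3363], [-0.7, 1.2, 0.5, -0.2, -0.9, -0.4, 0.1, -0.2])
board top [476.7  12.4] [159.7 309.2] 3.44 ((505.0557556152344, 14.126273155212402), 160.5806884765625)
board side [473.1  17.5] [162.5 324.3] 3.35 ((474.476318359375, 17.562734603881836), 177.0139617919922)
cork_coaster top [447.5 -98.4] [77.9 74. ] 1.64 ((448.18743896484375, -99.03522491455078), 39.97772979736328)
cork_coaster side [443.7 -93.6] [79.3 81.8] 19.73 ((443.956787109375, -95.78839111328125), 44.87246322631836)
tile_coaster top [435.5 120.6] [77.6 79.1] 4.31 ((435.1832275390625, 121.19184875488281), 52.45628356933594)
tile_coaster side [432.2 123.1] [80.4 88. ] 3.65 ((433.1285400390625, 123.65838623046875), 56.022010803222656)
```

```bash
cat >> h.py <<'E'
def go(*targets,yaw=3.4):
    s=bot.read_state(); R=s["tcp_rot"]; p=s["position"]
    c,q=np.cos(np.radians(yaw)),np.sin(np.radians(yaw))
    T=np.array([[c,q,0],[q,-c,0],[0,0,-1.]]); w=np.degrees(cv2.Rodrigues(R.T@T)[0].ravel())
    print("t",round(s["time_s"],2),"pos",p.round(4),"F",s["force"].round(1),"open",round(s["opening"]*87,1),"grip",round(s["grasp_force"],1))
    for t in targets:   # deltas each from the previous target
        t=np.array(t); print("->",t,(R.T@(t-p)).round(4) if t is not None else "", "turn",w.round(1)); p=t; R=T; w=w*0
E
python3 -c "
from h import *
go((.646,-.2606,.16),(.646,-.2606,.043),(.646,-.2606,.20),(.4416,.0104,.20),(.4416,.0104,.0565))"
```

```text
t 2.1 pos [ 0.1702 -0.6014  0.2396] F [-0.2  0.7 -0.1] open 87.0 grip 0.0
-> [ 0.646  -0.2606  0.16  ] [ 0.5506 -0.1983  0.0795] turn [ 0.   0.  12.4]
-> [ 0.646  -0.2606  0.043 ] [0.    0.    0.117] turn [0. 0. 0.]
-> [ 0.646  -0.2606  0.2   ] [ 0.     0.    -0.157] turn [0. 0. 0.]
-> [0.4416 0.0104 0.2   ] [-0.188  -0.2826  0.    ] turn [0. 0. 0.]
-> [0.4416 0.0104 0.0565] [0.     0.     0.1435] turn [0. 0. 0.]
```

Units first: shifts go in shares of 0.5 m and turns go in shares of 180 degrees. So 0.275 m is 0.55, 0.24 m is 0.48, 12.4 degrees is 0.0689.

Emit:
play_rows([
  [[0.48,-0.172,0.04,0,0,0.0344],[0.55,-0.198,0.04,0,0,0.0689],[0.55,-0.198,0.04,0,0,0.0689],[0.55,-0.198,0.04,0,0,0.0689],[0.55,-0.198,0.04,0,0,0.0689],[0.55,-0.198,0.04,0,0,0.0689],[0.55,-0.198,0.04,0,0,0.0689],[0.55,-0.198,0.04,0,0,0.0689]],
], fingers=0.087)

```text
time_s: 2.77
position: [0.4129, -0.4258, 0.2191]
tcp_rot: [[0.998, 0.066, 0.002], [0.066, -0.998, 0.003], [0.002, -0.003, -1.0]]
force: [-0.5, -0.5, -0.3]
opening: 1.001
grasp_force: 0.0
```

```bash
python3 -c "
from h import *
go((.646,-.2606,.16),(.646,-.2606,.043),(.646,-.2606,.20),(.4416,.0104,.20),(.4416,.0104,.0565))"
```

```text
t 2.77 pos [ 0.4129 -0.4258  0.2191] F [-0.5 -0.5 -0.3] open 87.1 grip 0.0
-> [ 0.646  -0.2606  0.16  ] [ 0.2433 -0.1492  0.0602] turn [-0.2 -0.1  0.4]
-> [ 0.646  -0.2606  0.043 ] [0.    0.    0.117] turn [-0. -0.  0.]
-> [ 0.646  -0.2606  0.2   ] [ 0.     0.    -0.157] turn [-0. -0.  0.]
-> [0.4416 0.0104 0.2   ] [-0.188  -0.2826  0.    ] turn [-0. -0.  0.]
-> [0.4416 0.0104 0.0565] [0.     0.     0.1435] turn [-0. -0.  0.]
```

Converted, 0.243 m is 0.486, -0.149 m is -0.298.

Emit:
play_rows([
  [[0.486,-0.298,0.12,0,0,0],[0.486,-0.298,0.12,0,0,0],[0.486,-0.298,0.12,0,0,0],[0.486,-0.298,0.12,0,0,0],[0.486,-0.298,0.12,0,0,0],[0.486,-0.298,0.12,0,0,0],[0.486,-0.298,0.12,0,0,0],[0.486,-0.298,0.12,0,0,0]],
])

```text
time_s: 3.43
position: [0.6464, -0.2627, 0.1576]
tcp_rot: [[0.998, 0.065, 0.002], [0.065, -0.998, 0.003], [0.002, -0.002, -1.0]]
force: [-0.1, 0.9, 0.5]
opening: 0.999
grasp_force: 0.0
```

Emit:
play_rows([
  [[0,0,0,0,0,0],[0,0,0,0,0,0]],
])

```text
time_s: 3.6
position: [0.6411, -0.2683, 0.1592]
tcp_rot: [[0.998, 0.06, -0.001], [0.06, -0.998, -0.0], [-0.001, 0.0, -1.0]]
force: [-0.0, -0.3, -0.7]
opening: 1.0
grasp_force: 0.0
```

```bash
python3 -c "
from h import *
D=imaging.capture('wrist'); cv2.imwrite('pics/w1.png',D['frame'][:,:,::-1]); print(D['R'].round(3).tolist(),(-D['R'].T@D['t']).round(3))
print(locate('salt_shaker',np.array([.646,-.26]),0,('wrist',),{'wrist':D}))
go((.646,-.2606,.16),(.646,-.2606,.043),(.646,-.2606,.20),(.4416,.0104,.20),(.4416,.0104,.0565))"
```

```text
[[0.06, -0.998, -0.0], [-0.953, -0.057, 0.296], [-0.295, -0.018, -0.955]] [ 0.722 -0.265  0.304]
{'wrist': ([0.6461, -0.2623], [-0.4, -1.3, 0.5, 1.0])}
t 3.7 pos [ 0.6405 -0.2694  0.1599] F [ 0.6 -0.  -0.1] open 87.0 grip 0.0
-> [ 0.646  -0.2606  0.16  ] [ 0.006  -0.0085 -0.0001] turn [ 0.   0.  -0.1]
-> [ 0.646  -0.2606  0.043 ] [0.    0.    0.117] turn [ 0.  0. -0.]
-> [ 0.646  -0.2606  0.2   ] [ 0.     0.    -0.157] turn [ 0.  0. -0.]
-> [0.4416 0.0104 0.2   ] [-0.188  -0.2826  0.    ] turn [ 0.  0. -0.]
-> [0.4416 0.0104 0.0565] [0.     0.     0.1435] turn [ 0.  0. -0.]
```

View pics/w1.png

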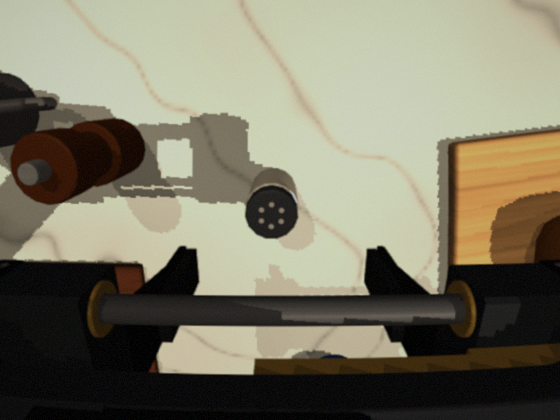

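The wrist view has the salt at (271,210), centred between the fingers at about (0.646,-0.261). I'll descend and grip.

Converted, 0.117 m is 0.234, -0.008 m is -0.016.

Emit:
play_rows([
  [[0.011,-0.016,0,0,0,0],[0.011,-0.016,0.05,0,0,0],[0.011,-0.016,0.1,0,0,0],[0.011,-0.016,0.15,0,0,0],[0.011,-0.016,0.2,0,0,0],[0.011,-0.016,0.234,0,0,0],[0.011,-0.016,0.234,0,0,0],[0.011,-0.016,0.234,0,0,0]],
])

```text
time_s: 4.37
position: [0.6458, -0.26, 0.0421]
tcp_rot: [[0.998, 0.058, -0.002], [0.058, -0.998, 0.001], [-0.001, -0.001, -1.0]]
force: [-0.6, -0.6, -0.1]
opening: 0.999
grasp_force: 0.0
```

Emit:
play_rows([
  [[0,0,0,0,0,0],[0,0,0,0,0,0],[0,0,0,0,0,0],[0,0,0,0,0,0],[0,0,0,0,0,0],[0,0,0,0,0,0],[0,0,0,0,0,0],[0,0,0,0,0,0]],
], fingers=0.02)

```text
time_s: 5.03
position: [0.6467, -0.2597, 0.0426]
tcp_rot: [[0.998, 0.059, 0.0], [0.059, -0.998, -0.0], [0.0, 0.0, -1.0]]
force: [0.6, -2.3, -0.2]
opening: 0.479
grasp_force: 0.6
```

Emit:
play_rows([
  [[0,0,0,0,0,0],[0,0,0,0,0,0],[0,0,0,0,0,0],[0,0,0,0,0,0]],
])

```text
time_s: 5.37
position: [0.6467, -0.2599, 0.0426]
tcp_rot: [[0.998, 0.059, 0.0], [0.059, -0.998, -0.0], [0.0, 0.0, -1.0]]
force: [0.2, -0.6, 1.3]
opening: 0.45
grasp_force: 30.0
```

Emit:
play_rows([
  [[0,0,-0.02,0,0,0],[0,0,-0.06,0,0,0],[0,0,-0.1,0,0,0],[0,0,-0.14,0,0,0],[0,0,-0.18,0,0,0],[0,0,-0.2,0,0,0],[0,0,-0.2,0,0,0],[0,0,-0.2,0,0,0]],
])

```text
time_s: 6.03
position: [0.6465, -0.2596, 0.1428]
tcp_rot: [[0.998, 0.059, 0.0], [0.059, -0.998, -0.0], [0.0, 0.0, -1.0]]
force: [0.4, 1.0, -2.0]
opening: 0.453
grasp_force: 30.0
```

```bash
python3 -c "
from h import *
go((.4416,.0104,.15),(.4416,.0104,.0565))"
```

```text
t 6.03 pos [ 0.6465 -0.2596  0.1428] F [ 0.4  1.  -2. ] open 39.4 grip 30.0
-> [0.4416 0.0104 0.15  ] [-0.1885 -0.2817 -0.0073] turn [ 0. -0.  0.]
-> [0.4416 0.0104 0.0565] [0.     0.     0.0935] turn [ 0. -0.  0.]
```

Converted, -0.225 m is -0.45, -0.15 m is -0.3.

Emit:
play_rows([
  [[-0.024,-0.036,-0.008,0,0,0],[-0.06,-0.09,-0.014,0,0,0],[-0.1,-0.15,-0.014,0,0,0],[-0.14,-0.21,-0.014,0,0,0],[-0.18,-0.27,-0.014,0,0,0],[-0.22,-0.33,-0.014,0,0,0],[-0.26,-0.39,-0.014,0,0,0],[-0.3,-0.45,-0.014,0,0,0]],
])

```text
time_s: 6.7
position: [0.4811, -0.0425, 0.1483]
tcp_rot: [[0.998, 0.059, -0.003], [0.059, -0.998, 0.001], [-0.003, -0.001, -1.0]]
force: [0.4, 1.0, -1.3]
opening: 0.452
grasp_force: 30.0
```

Converted, -0.0567 m is -0.1134, -0.048 m is -0.096.

Emit:
play_rows([
  [[-0.04,-0.06,0,0,0,0],[-0.064,-0.096,0,0,0,0],[-0.077,-0.1134,0,0,0,0],[-0.077,-0.1134,0,0,0,0],[-0.077,-0.1134,0,0,0,0],[-0.077,-0.1134,0,0,0,0],[-0.077,-0.1134,0,0,0,0],[-0.077,-0.1134,0,0,0,0]],
])

```text
time_s: 7.37
position: [0.443, 0.0092, 0.1495]
tcp_rot: [[0.998, 0.058, 0.001], [0.058, -0.998, -0.0], [0.001, 0.0, -1.0]]
force: [-1.6, -0.5, -1.5]
opening: 0.45
grasp_force: 30.0
```

```bash
python3 -c "
from h import *
D={c:imaging.capture(c) for c in ('top','side')}; cv2.imwrite('pics/s1.png',D['side']['frame'][:,:,::-1])
go((.4416,.0104,.15),(.4416,.0104,.0555))"
```

```text
t 7.47 pos [0.4424 0.0095 0.1495] F [ 0.2  0.3 -1.5] open 39.1 grip 30.0
-> [0.4416 0.0104 0.15  ] [-0.0008 -0.0009 -0.0005] turn [ 0.  -0.  -0.1]
-> [0.4416 0.0104 0.0555] [0.     0.     0.0945] turn [ 0. -0. -0.]
```

Converted, 0.094 m is 0.188, -0.001 m is -0.002.

Emit:
play_rows([
  [[-0.002,-0.002,0.04,0,0,0],[-0.002,-0.002,0.08,0,0,0],[-0.002,-0.002,0.12,0,0,0],[-0.002,-0.002,0.156,0,0,0],[-0.002,-0.002,0.174,0,0,0],[-0.002,-0.002,0.183,0,0,0],[-0.002,-0.002,0.188,0,0,0],[-0.002,-0.002,0.188,0,0,0]],
])

```text
time_s: 8.13
position: [0.441, 0.0111, 0.0556]
tcp_rot: [[0.998, 0.059, 0.0], [0.059, -0.998, -0.0], [0.0, 0.0, -1.0]]
force: [0.7, 1.0, -1.8]
opening: 0.454
grasp_force: 30.0
```

Emit:
play_rows([
  [[0,0,0,0,0,0],[0,0,0,0,0,0],[0,0,0,0,0,0],[0,0,0,0,0,0]],
])

```text
time_s: 8.47
position: [0.441, 0.0112, 0.0561]
tcp_rot: [[0.998, 0.059, 0.001], [0.059, -0.998, -0.0], [0.001, 0.0, -1.0]]
force: [0.1, -0.6, -1.7]
opening: 0.454
grasp_force: 30.0
```

Converted, 0.001 m is 0.002.

Emit:
play_rows([
  [[0,0,0.002,0,0,0],[0,0,0.002,0,0,0],[0,0,0.002,0,0,0],[0,0,0.002,0,0,0]],
])

```text
time_s: 8.8
position: [0.4407, 0.0112, 0.0546]
tcp_rot: [[0.998, 0.059, -0.0], [0.059, -0.998, -0.0], [-0.0, 0.0, -1.0]]
force: [0.2, -0.3, -2.5]
opening: 0.451
grasp_force: 30.0
```

Emit:
play_rows([
  [[0,0,0,0,0,0],[0,0,0,0,0,0],[0,0,0,0,0,0],[0,0,0,0,0,0],[0,0,0,0,0,0],[0,0,0,0,0,0]],
], fingers=0.087)

```text
time_s: 9.3
position: [0.4407, 0.0112, 0.0546]
tcp_rot: [[0.998, 0.059, 0.0], [0.059, -0.998, -0.0], [0.0, 0.0, -1.0]]
force: [0.1, -0.2, 0.2]
opening: 0.822
grasp_force: 0.0
```

Converted, -0.1 m is -0.2, -0.09 m is -0.18.

Emit:
play_rows([
  [[0,0,-0.04,0,0,0],[0,0,-0.09,0,0,0],[0,0,-0.14,0,0,0],[0,0,-0.18,0,0,0],[0,0,-0.2,0,0,0],[0,0,-0.2,0,0,0],[0,0,-0.2,0,0,0],[0,0,-0.2,0,0,0]],
])

```text
time_s: 9.97
position: [0.44, 0.0113, 0.1539]
tcp_rot: [[0.998, 0.059, -0.001], [0.059, -0.998, 0.0], [-0.001, -0.0, -1.0]]
force: [-0.5, -0.0, -0.2]
opening: 1.001
grasp_force: 0.0
```

```bash
python3 -c "
from h import *
D={c:imaging.capture(c) for c in ('top','side','wrist')}
print(locate('salt_shaker',np.array([.4416,.0104]),.012,('side','wrist'),D))
go((.648,.2635,.15),(.648,.2635,.038))"
```

```text
{'wrist': ([0.4393, 0.0098], [-0.6, -0.5, 0.6, 0.5])}
t 10.22 pos [0.4402 0.0113 0.1538] F [-0.4 -0.6  0. ] open 87.0 grip 0.0
-> [0.648  0.2635 0.15  ] [ 0.2224 -0.2394  0.0035] turn [-0.   0.1 -0. ]
-> [0.648  0.2635 0.038 ] [0.    0.    0.112] turn [-0.  0. -0.]
```

Salt stands within about 2 mm of its spot. Honey is next.

Converted, -0.203 m is -0.406, 0.038 m is 0.076.

Emit:
play_rows([
  [[0.03,-0.032,0,0,0,0],[0.076,-0.082,0,0,0,0],[0.126,-0.136,0,0,0,0],[0.176,-0.19,0,0,0,0],[0.226,-0.244,0,0,0,0],[0.276,-0.298,0,0,0,0],[0.326,-0.352,0,0,0,0],[0.376,-0.406,0,0,0,0]],
])

```text
time_s: 10.88
position: [0.6167, 0.2266, 0.1536]
tcp_rot: [[0.998, 0.06, -0.002], [0.06, -0.998, -0.0], [-0.002, 0.0, -1.0]]
force: [0.7, 0.3, 0.1]
opening: 0.999
grasp_force: 0.0
```

Converted, -0.0365 m is -0.073, 0.002 m is 0.004.

Emit:
play_rows([
  [[0.04,-0.042,0.004,0,0,0],[0.06,-0.064,0.006,0,0,0],[0.069,-0.073,0.006,0,0,0],[0.069,-0.073,0.006,0,0,0],[0.069,-0.073,0.006,0,0,0],[0.069,-0.073,0.006,0,0,0],[0.069,-0.073,0.006,0,0,0],[0.069,-0.073,0.006,0,0,0]],
])

```text
time_s: 11.55
position: [0.6481, 0.2625, 0.1518]
tcp_rot: [[0.998, 0.058, -0.001], [0.058, -0.998, -0.0], [-0.001, 0.0, -1.0]]
force: [0.0, -0.2, -0.9]
opening: 1.002
grasp_force: 0.0
```

```bash
python3 -c "
from h import *
D={c:imaging.capture(c) for c in ('wrist',)}
print(locate('honey_jar',np.array([.648,.2635]),0,('wrist',),D))
go((.648,.2635,.038))"
```

```text
{'wrist': ([0.6483, 0.2625], [-0.2, -1.0, 0.2, 0.8])}
t 11.65 pos [0.6484 0.2628 0.1519] F [-0.5 -0.1 -0.3] open 86.9 grip 0.0
-> [0.648  0.2635 0.038 ] [-0.0004 -0.0007  0.1139] turn [ 0.  0. -0.]
```

Converted, 0.114 m is 0.228, 0.106 m is 0.212.

Emit:
play_rows([
  [[0,0,0.04,0,0,0],[0,0,0.09,0,0,0],[0,0,0.14,0,0,0],[0,0,0.184,0,0,0],[0,0,0.212,0,0,0],[0,0,0.228,0,0,0],[0,0,0.228,0,0,0],[0,0,0.228,0,0,0]],
])

```text
time_s: 12.32
position: [0.649, 0.2636, 0.038]
tcp_rot: [[0.998, 0.059, 0.001], [0.059, -0.998, 0.0], [0.001, -0.0, -1.0]]
force: [-0.4, -0.5, -0.7]
opening: 1.001
grasp_force: 0.0
```

Emit:
play_rows([
  [[0,0,0,0,0,0],[0,0,0,0,0,0],[0,0,0,0,0,0],[0,0,0,0,0,0],[0,0,0,0,0,0],[0,0,0,0,0,0],[0,0,0,0,0,0],[0,0,0,0,0,0]],
], fingers=0.02)

```text
time_s: 12.98
position: [0.6486, 0.2635, 0.0376]
tcp_rot: [[0.998, 0.059, -0.0], [0.059, -0.998, 0.0], [-0.0, -0.0, -1.0]]
force: [-0.8, 0.7, 1.0]
opening: 0.498
grasp_force: 30.0
```

Emit:
play_rows([
  [[0,0,0,0,0,0],[0,0,0,0,0,0],[0,0,0,0,0,0],[0,0,0,0,0,0]],
])

```text
time_s: 13.32
position: [0.6486, 0.2635, 0.0376]
tcp_rot: [[0.998, 0.059, -0.0], [0.059, -0.998, 0.0], [-0.0, -0.0, -1.0]]
force: [-0.7, 0.7, 1.5]
opening: 0.497
grasp_force: 30.0
```

Converted, -0.11 m is -0.22, -0.1 m is -0.2.

Emit:
play_rows([
  [[0,0,-0.02,0,0,0],[0,0,-0.06,0,0,0],[0,0,-0.11,0,0,0],[0,0,-0.16,0,0,0],[0,0,-0.2,0,0,0],[0,0,-0.22,0,0,0],[0,0,-0.22,0,0,0],[0,0,-0.22,0,0,0]],
])

```text
time_s: 13.98
position: [0.6483, 0.2634, 0.1475]
tcp_rot: [[0.998, 0.059, -0.0], [0.059, -0.998, -0.0], [-0.0, 0.0, -1.0]]
force: [0.0, -0.0, -4.1]
opening: 0.496
grasp_force: 30.0
```

```bash
python3 -c "
from h import *
go((.512,.0145,.149),(.512,.0145,.051))"
```

```text
t 13.98 pos [0.6483 0.2634 0.1475] F [ 0.  -0.  -4.1] open 43.2 grip 30.0
-> [0.512  0.0145 0.149 ] [-0.1508  0.2404 -0.0014] turn [0. 0. 0.]
-> [0.512  0.0145 0.051 ] [0.    0.    0.098] turn [0. 0. 0.]
```

Converted, 0.192 m is 0.384, 0.167 m is 0.334.

Emit:
play_rows([
  [[-0.016,0.026,0,0,0,0],[-0.044,0.07,0,0,0,0],[-0.076,0.122,0,0,0,0],[-0.108,0.172,0,0,0,0],[-0.142,0.226,0,0,0,0],[-0.176,0.28,0,0,0,0],[-0.21,0.334,0,0,0,0],[-0.24,0.384,0,0,0,0]],
])

```text
time_s: 14.65
position: [0.5373, 0.0635, 0.1457]
tcp_rot: [[0.998, 0.059, -0.005], [0.059, -0.998, 0.0], [-0.005, -0.0, -1.0]]
force: [0.1, 0.1, -2.1]
opening: 0.5
grasp_force: 30.0
```

Converted, 0.0485 m is 0.097, 0.038 m is 0.076.

Emit:
play_rows([
  [[-0.028,0.044,0,0,0,0],[-0.048,0.076,0,0,0,0],[-0.062,0.097,0,0,0,0],[-0.062,0.097,0,0,0,0],[-0.062,0.097,0,0,0,0],[-0.062,0.097,0,0,0,0],[-0.062,0.097,0,0,0,0],[-0.062,0.097,0,0,0,0]],
])

```text
time_s: 15.32
position: [0.5125, 0.0153, 0.1474]
tcp_rot: [[0.998, 0.061, 0.0], [0.061, -0.998, 0.0], [0.0, -0.0, -1.0]]
force: [-0.7, 0.8, -1.0]
opening: 0.497
grasp_force: 30.0
```

Converted, 0.096 m is 0.192, 0.094 m is 0.188.

Emit:
play_rows([
  [[0,0,0.04,0,0,0],[0,0,0.08,0,0,0],[0,0,0.12,0,0,0],[0,0,0.156,0,0,0],[0,0,0.176,0,0,0],[0,0,0.188,0,0,0],[0,0,0.192,0,0,0],[0,0,0.192,0,0,0]],
])

```text
time_s: 15.98
position: [0.5124, 0.0146, 0.0515]
tcp_rot: [[0.998, 0.06, 0.0], [0.06, -0.998, 0.0], [0.0, 0.0, -1.0]]
force: [-0.6, -0.4, -2.3]
opening: 0.495
grasp_force: 30.0
```

```bash
python3 -c "
from h import *
go((.512,.0145,.0494))"
```

```text
t 15.98 pos [0.5124 0.0146 0.0515] F [-0.6 -0.4 -2.3] open 43.1 grip 30.0
-> [0.512  0.0145 0.0494] [-0.0004  0.0001  0.0021] turn [ 0. -0.  0.]
```

Converted, 0.002 m is 0.004, 0.001 m is 0.002.

Emit:
play_rows([
  [[0,0,0.002,0,0,0],[0,0,0.004,0,0,0],[0,0,0.004,0,0,0],[0,0,0.004,0,0,0]],
])

```text
time_s: 16.32
position: [0.5124, 0.0144, 0.0501]
tcp_rot: [[0.998, 0.059, 0.001], [0.059, -0.998, -0.0], [0.001, 0.0, -1.0]]
force: [0.4, 0.7, -2.4]
opening: 0.499
grasp_force: 30.0
```

Emit:
play_rows([
  [[0,0,0,0,0,0],[0,0,0,0,0,0],[0,0,0,0,0,0],[0,0,0,0,0,0],[0,0,0,0,0,0],[0,0,0,0,0,0]],
], fingers=0.087)

```text
time_s: 16.82
position: [0.5122, 0.0144, 0.0496]
tcp_rot: [[0.998, 0.059, 0.0], [0.059, -0.998, -0.0], [0.0, 0.0, -1.0]]
force: [1.0, -0.2, 0.6]
opening: 0.863
grasp_force: 0.0
```

Converted, -0.15 m is -0.3, -0.13 m is -0.26.

Emit:
play_rows([
  [[0,0,-0.04,0,0,0],[0,0,-0.09,0,0,0],[0,0,-0.14,0,0,0],[0,0,-0.2,0,0,0],[0,0,-0.26,0,0,0],[0,0,-0.3,0,0,0],[0,0,-0.3,0,0,0],[0,0,-0.3,0,0,0]],
])

```text
time_s: 17.48
position: [0.5126, 0.0144, 0.2006]
tcp_rot: [[0.998, 0.059, 0.003], [0.059, -0.998, -0.001], [0.003, 0.001, -1.0]]
force: [-0.4, -0.8, -0.8]
opening: 1.0
grasp_force: 0.0
```

```bash
python3 -c "
from h import *
D={c:imaging.capture(c) for c in ('side','wrist')}
print(locate('honey_jar',np.array([.512,.0145]),.012,('side','wrist'),D))
print(locate('salt_shaker',np.array([.44,.0104]),.012,('side','wrist'),D))
go((.6745,-.120,.2),(.6745,-.120,.09))"
```

```text
{'side': ([0.5108, 0.0116], [0.0, 0.2, -0.0, -0.2]), 'wrist': ([0.5127, 0.0129], [-1.0, -0.9, 1.0, 0.8]), 'side+wrist': ([0.5122, 0.0127], [-0.7, 0.3, -0.8, -0.0, -0.8, -0.4, 1.2, 1.4])}
{'side': ([0.4376, 0.011], [0.1, -0.7, -0.1, 0.6]), 'wrist': ([0.4529, 0.0106], [-0.9, -11.6, 0.9, 2.6]), 'side+wrist': ([0.4404, 0.0099], [-1.1, -1.2, -1.3, 0.1, -0.6, -0.2, 0.6, 15.1])}
t 17.78 pos [0.5113 0.0146 0.1982] F [-0.1  0.5 -0.4] open 86.9 grip 0.0
-> [ 0.6745 -0.12    0.2   ] [ 0.155   0.144  -0.0024] turn [-0.   0.2 -0. ]
-> [ 0.6745 -0.12    0.09  ] [0.   0.   0.11] turn [-0.  0. -0.]
```

Emit:
play_rows([
  [[0.024,0.022,0,0,0,0],[0.07,0.066,0,0,0,0],[0.12,0.112,0,0,0,0],[0.17,0.16,0,0,0,0],[0.22,0.206,0,0,0,0],[0.264,0.248,0,0,0,0],[0.296,0.276,0,0,0,0],[0.31,0.288,0,0,0,0]],
])

```text
time_s: 18.45
position: [0.6774, -0.1226, 0.1981]
tcp_rot: [[0.998, 0.057, 0.001], [0.057, -0.998, -0.001], [0.001, 0.001, -1.0]]
force: [1.3, 0.1, 0.7]
opening: 1.0
grasp_force: 0.0
```

Emit:
play_rows([
  [[0,0,0,0,0,0],[0,0,0,0,0,0],[0,0,0,0,0,0],[0,0,0,0,0,0]],
], fingers=0.075)

```text
time_s: 18.78
position: [0.674, -0.1187, 0.1994]
tcp_rot: [[0.998, 0.06, -0.002], [0.06, -0.998, 0.001], [-0.002, -0.001, -1.0]]
force: [-0.2, -0.0, -0.2]
opening: 0.874
grasp_force: 0.0
```

```bash
python3 -c "
from h import *
D={c:imaging.capture(c) for c in ('wrist',)}; cv2.imwrite('pics/w2.png',D['wrist']['frame'][:,:,::-1])
print(locate('pepper_mill',np.array([.6745,-.12]),0,('wrist',),D))
go((.6745,-.1205,.09))"
```

```text
{'wrist': ([0.6769, -0.1222], [-1.3, -0.9, 1.3, 0.7])}
t 18.88 pos [ 0.6746 -0.119   0.1998] F [ 1.  -0.4  0.3] open 75.3 grip 0.0
-> [ 0.6745 -0.1205  0.09  ] [-1.000e-04  1.600e-03  1.098e-01] turn [-0.   0.   0.1]
```

View pics/w2.png

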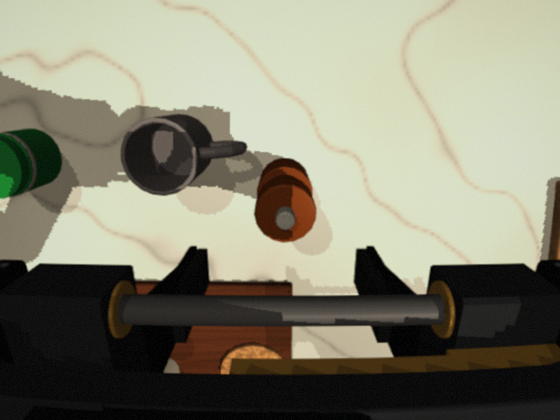

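The mill head is at (285,215) and the mug handle ends at (245,148), well clear of the fingers. I'll descend onto the mill head.

Converted, 0.11 m is 0.22, 0.002 m is 0.004.

Emit:
play_rows([
  [[0.002,0.004,0.03,0,0,0],[0.002,0.004,0.07,0,0,0],[0.002,0.004,0.12,0,0,0],[0.002,0.004,0.166,0,0,0],[0.002,0.004,0.2,0,0,0],[0.002,0.004,0.22,0,0,0],[0.002,0.004,0.22,0,0,0],[0.002,0.004,0.22,0,0,0]],
])

```text
time_s: 19.55
position: [0.6765, -0.1217, 0.0897]
tcp_rot: [[0.998, 0.06, -0.0], [0.06, -0.998, 0.0], [-0.0, -0.0, -1.0]]
force: [0.6, 0.4, 0.3]
opening: 0.859
grasp_force: 0.0
```

Emit:
play_rows([
  [[0,0,0,0,0,0],[0,0,0,0,0,0],[0,0,0,0,0,0],[0,0,0,0,0,0],[0,0,0,0,0,0],[0,0,0,0,0,0],[0,0,0,0,0,0],[0,0,0,0,0,0]],
], fingers=0.02)

```text
time_s: 20.22
position: [0.6768, -0.122, 0.0901]
tcp_rot: [[0.998, 0.059, 0.001], [0.059, -0.998, -0.0], [0.001, 0.0, -1.0]]
force: [-0.4, 1.4, 2.7]
opening: 0.519
grasp_force: 30.0
```

Emit:
play_rows([
  [[0,0,0,0,0,0],[0,0,0,0,0,0],[0,0,0,0,0,0]],
])

```text
time_s: 20.47
position: [0.6768, -0.122, 0.0901]
tcp_rot: [[0.998, 0.059, 0.001], [0.059, -0.998, -0.0], [0.001, 0.0, -1.0]]
force: [-0.2, 1.7, 3.9]
opening: 0.521
grasp_force: 30.0
```

Converted, -0.12 m is -0.24, -0.105 m is -0.21.

Emit:
play_rows([
  [[0,0,-0.02,0,0,0],[0,0,-0.06,0,0,0],[0,0,-0.11,0,0,0],[0,0,-0.16,0,0,0],[0,0,-0.21,0,0,0],[0,0,-0.24,0,0,0],[0,0,-0.24,0,0,0],[0,0,-0.24,0,0,0]],
])

```text
time_s: 21.13
position: [0.6765, -0.1222, 0.21]
tcp_rot: [[0.998, 0.059, 0.001], [0.059, -0.998, -0.001], [0.001, 0.001, -1.0]]
force: [-0.8, 0.4, -2.0]
opening: 0.519
grasp_force: 30.0
```

```bash
python3 -c "
from h import *
go((.4351,.1202,.21),(.4351,.1202,.109))"
```

```text
t 21.13 pos [ 0.6765 -0.1222  0.21  ] F [-0.8  0.4 -2. ] open 45.2 grip 30.0
-> [0.4351 0.1202 0.21  ] [-0.2266 -0.2563 -0.0004] turn [ 0. -0. -0.]
-> [0.4351 0.1202 0.109 ] [0.    0.    0.101] turn [ 0. -0. -0.]
```

Emit:
play_rows([
  [[-0.02,-0.022,0,0,0,0],[-0.056,-0.064,0,0,0,0],[-0.1,-0.114,0,0,0,0],[-0.144,-0.162,0,0,0,0],[-0.188,-0.212,0,0,0,0],[-0.232,-0.262,0,0,0,0],[-0.276,-0.312,0,0,0,0],[-0.32,-0.362,0,0,0,0]],
])

```text
time_s: 21.8
position: [0.5031, 0.0502, 0.2076]
tcp_rot: [[0.998, 0.059, -0.005], [0.059, -0.998, 0.001], [-0.005, -0.001, -1.0]]
force: [-0.5, 0.4, -2.4]
opening: 0.518
grasp_force: 30.0
```

Converted, -0.0753 m is -0.1506, -0.0666 m is -0.1332.

Emit:
play_rows([
  [[-0.044,-0.05,0,0,0,0],[-0.084,-0.094,0,0,0,0],[-0.114,-0.13,0,0,0,0],[-0.1332,-0.1506,0,0,0,0],[-0.1332,-0.1506,0,0,0,0],[-0.1332,-0.1506,0,0,0,0],[-0.1332,-0.1506,0,0,0,0],[-0.1332,-0.1506,0,0,0,0]],
])

```text
time_s: 22.47
position: [0.4366, 0.1196, 0.2094]
tcp_rot: [[0.998, 0.058, 0.001], [0.058, -0.998, -0.0], [0.001, 0.0, -1.0]]
force: [0.1, 0.1, -1.0]
opening: 0.519
grasp_force: 30.0
```

Converted, 0.1 m is 0.2, 0.097 m is 0.194.

Emit:
play_rows([
  [[0,0,0.04,0,0,0],[0,0,0.08,0,0,0],[0,0,0.12,0,0,0],[0,0,0.156,0,0,0],[0,0,0.18,0,0,0],[0,0,0.194,0,0,0],[0,0,0.2,0,0,0],[0,0,0.2,0,0,0]],
])

```text
time_s: 23.13
position: [0.4356, 0.1199, 0.1091]
tcp_rot: [[0.998, 0.058, -0.001], [0.058, -0.998, -0.0], [-0.001, 0.0, -1.0]]
force: [0.3, -0.1, -1.5]
opening: 0.521
grasp_force: 30.0
```

```bash
python3 -c "
from h import *
D={c:imaging.capture(c) for c in ('side',)}; cv2.imwrite('pics/s2.png',D['side']['frame'][:,:,::-1])
go((.4351,.1202,.1081))"
```

```text
t 23.18 pos [0.4358 0.1201 0.1096] F [-0.3 -0.5 -1.3] open 45.3 grip 30.0
-> [0.4351 0.1202 0.1081] [-0.0007 -0.0002  0.0015] turn [ 0. -0. -0.]
```

View pics/s2.png

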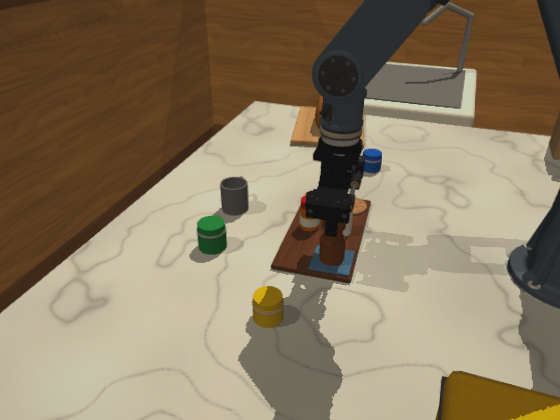

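The mill hangs upright over the tile at about (332,255), with honey and salt standing behind it. I'll lower the last millimetre and release.

Converted, 0.0015 m is 0.003, 0.001 m is 0.002.

Emit:
play_rows([
  [[0,0,0.002,0,0,0],[0,0,0.003,0,0,0],[0,0,0.003,0,0,0],[0,0,0.003,0,0,0]],
])

```text
time_s: 23.52
position: [0.4353, 0.1204, 0.1085]
tcp_rot: [[0.998, 0.059, 0.001], [0.059, -0.998, 0.0], [0.001, 0.0, -1.0]]
force: [-0.5, -0.6, -2.3]
opening: 0.521
grasp_force: 30.0
```

Emit:
play_rows([
  [[0,0,0,0,0,0],[0,0,0,0,0,0],[0,0,0,0,0,0],[0,0,0,0,0,0],[0,0,0,0,0,0],[0,0,0,0,0,0]],
], fingers=0.087)

```text
time_s: 24.02
position: [0.4351, 0.1204, 0.1081]
tcp_rot: [[0.998, 0.059, 0.0], [0.059, -0.998, 0.0], [0.0, -0.0, -1.0]]
force: [-1.0, -0.3, 0.4]
opening: 0.891
grasp_force: 0.0
```

Converted, -0.1 m is -0.2, -0.085 m is -0.17.

Emit:
play_rows([
  [[0,0,-0.03,0,0,0],[0,0,-0.07,0,0,0],[0,0,-0.12,0,0,0],[0,0,-0.17,0,0,0],[0,0,-0.2,0,0,0],[0,0,-0.2,0,0,0],[0,0,-0.2,0,0,0],[0,0,-0.2,0,0,0]],
])

```text
time_s: 24.68
position: [0.4343, 0.1203, 0.2073]
tcp_rot: [[0.998, 0.059, -0.002], [0.059, -0.998, -0.0], [-0.002, -0.0, -1.0]]
force: [-0.2, 0.2, -0.1]
opening: 0.999
grasp_force: 0.0
```

```bash
python3 -c "
from h import *
D={c:imaging.capture(c) for c in ('side','wrist')}
print(locate('pepper_mill',np.array([.4351,.1202]),.018,('side','wrist'),D))
go((.6875,.140,.2),(.6875,.140,.038))"
```

```text
{'side': ([0.435, 0.1224], [0.4, -0.7, -0.3, 0.6]), 'wrist': ([0.4356, 0.1202], [-0.5, -1.2, 0.5, 0.9]), 'side+wrist': ([0.4355, 0.1202], [0.4, -1.3, -0.4, -0.1, -0.7, -1.1, 0.4, 1.0])}
t 24.88 pos [0.4343 0.1203 0.207 ] F [ 0.5 -0.2  0.1] open 86.9 grip 0.0
-> [0.6875 0.14   0.2   ] [ 0.2539 -0.0047  0.0063] turn [-0.   0.2 -0. ]
-> [0.6875 0.14   0.038 ] [0.    0.    0.162] turn [-0.  0. -0.]
```

Converted, 0.238 m is 0.476, 0.215 m is 0.43.

Emit:
play_rows([
  [[0.03,0,0,0,0,0],[0.09,-0.002,0,0,0,0],[0.16,-0.004,0,0,0,0],[0.23,-0.006,0,0,0,0],[0.3,-0.008,0.012,0,0,0],[0.37,-0.01,0.012,0,0,0],[0.43,-0.01,0.012,0,0,0],[0.476,-0.01,0.012,0,0,0]],
])

```text
time_s: 25.55
position: [0.6746, 0.1395, 0.2004]
tcp_rot: [[0.998, 0.059, -0.001], [0.059, -0.998, -0.0], [-0.001, -0.0, -1.0]]
force: [0.6, 0.4, 0.3]
opening: 1.002
grasp_force: 0.0
```

Converted, 0.05 m is 0.1, 0.04 m is 0.08.

Emit:
play_rows([
  [[0.024,0,0.02,0,0,0],[0.032,0,0.05,0,0,0],[0.032,0,0.08,0,0,0],[0.032,0,0.1,0,0,0],[0.032,0,0.1,0,0,0],[0.032,0,0.1,0,0,0],[0.032,0,0.1,0,0,0],[0.032,0,0.1,0,0,0]],
])

```text
time_s: 26.22
position: [0.6887, 0.1405, 0.1532]
tcp_rot: [[0.998, 0.059, 0.002], [0.059, -0.998, 0.0], [0.002, 0.0, -1.0]]
force: [0.1, -0.3, -0.2]
opening: 0.999
grasp_force: 0.0
```

```bash
python3 -c "
from h import *
D={c:imaging.capture(c) for c in ('wrist',)}
print(locate('green_tin',np.array([.6875,.14]),0,('wrist',),D))
go((.6875,.140,.038))"
```

```text
{'wrist': ([0.6889, 0.1385], [-2.3, -1.8, 2.3, 2.0])}
t 26.32 pos [0.6888 0.1405 0.1533] F [-0.1  0.3 -0. ] open 87.0 grip 0.0
-> [0.6875 0.14   0.038 ] [-0.0016  0.0004  0.1153] turn [ 0.  -0.1  0. ]
```

Converted, 0.115 m is 0.23, 0.107 m is 0.214.

Emit:
play_rows([
  [[0,0.002,0.04,0,0,0],[0,0.002,0.09,0,0,0],[0,0.002,0.14,0,0,0],[0,0.002,0.184,0,0,0],[0,0.002,0.214,0,0,0],[0,0.002,0.23,0,0,0],[0,0.002,0.23,0,0,0],[0,0.002,0.23,0,0,0]],
])

```text
time_s: 26.98
position: [0.689, 0.1395, 0.0376]
tcp_rot: [[0.998, 0.059, 0.001], [0.059, -0.998, 0.0], [0.001, -0.0, -1.0]]
force: [0.0, -0.1, 0.3]
opening: 0.998
grasp_force: 0.0
```

Emit:
play_rows([
  [[0,0,0,0,0,0],[0,0,0,0,0,0],[0,0,0,0,0,0],[0,0,0,0,0,0],[0,0,0,0,0,0],[0,0,0,0,0,0],[0,0,0,0,0,0],[0,0,0,0,0,0]],
], fingers=0.03)

```text
time_s: 27.65
position: [0.6887, 0.1395, 0.0377]
tcp_rot: [[0.998, 0.059, 0.001], [0.059, -0.998, 0.0], [0.001, -0.0, -1.0]]
force: [-1.0, -0.5, 3.5]
opening: 0.679
grasp_force: 30.0
```

Converted, -0.14 m is -0.28, -0.13 m is -0.26.

Emit:
play_rows([
  [[0,0,-0.02,0,0,0],[0,0,-0.06,0,0,0],[0,0,-0.11,0,0,0],[0,0,-0.16,0,0,0],[0,0,-0.21,0,0,0],[0,0,-0.26,0,0,0],[0,0,-0.28,0,0,0],[0,0,-0.28,0,0,0]],
])

```text
time_s: 28.32
position: [0.6902, 0.1396, 0.1805]
tcp_rot: [[0.998, 0.059, 0.006], [0.059, -0.998, 0.0], [0.006, 0.0, -1.0]]
force: [0.6, -0.3, -2.6]
opening: 0.687
grasp_force: 30.0
```

```bash
python3 -c "
from h import *
go((.4481,-.0994,.18),(.4481,-.0994,.057))"
```

```text
t 28.32 pos [0.6902 0.1396 0.1805] F [ 0.6 -0.3 -2.6] open 59.8 grip 30.0
-> [ 0.4481 -0.0994  0.18  ] [-0.2559  0.2242 -0.0012] turn [ 0.  -0.4  0. ]
-> [ 0.4481 -0.0994  0.057 ] [0.    0.    0.123] turn [ 0. -0.  0.]
```

Converted, -0.183 m is -0.366, 0.161 m is 0.322.

Emit:
play_rows([
  [[-0.024,0.02,0,0,0,0],[-0.066,0.058,0,0,0,0],[-0.116,0.102,0,0,0,0],[-0.166,0.146,0,0,0,0],[-0.216,0.19,0,0,0,0],[-0.266,0.234,0,0,0,0],[-0.316,0.278,0,0,0,0],[-0.366,0.322,0,0,0,0]],
])

```text
time_s: 28.98
position: [0.5127, -0.0326, 0.1754]
tcp_rot: [[0.998, 0.06, -0.004], [0.06, -0.998, 0.001], [-0.004, -0.001, -1.0]]
force: [0.2, -0.7, -1.4]
opening: 0.68
grasp_force: 30.0
```

Converted, -0.071 m is -0.142, 0.0633 m is 0.1266.

Emit:
play_rows([
  [[-0.048,0.042,0,0,0,0],[-0.09,0.08,0,0,0,0],[-0.122,0.108,0,0,0,0],[-0.142,0.1266,0,0,0,0],[-0.142,0.1266,0,0,0,0],[-0.142,0.1266,0,0,0,0],[-0.142,0.1266,0,0,0,0],[-0.142,0.1266,0,0,0,0]],
])

```text
time_s: 29.65
position: [0.4486, -0.099, 0.1766]
tcp_rot: [[0.998, 0.06, -0.0], [0.06, -0.998, 0.0], [-0.0, -0.0, -1.0]]
force: [0.5, 0.7, -2.8]
opening: 0.681
grasp_force: 30.0
```

Converted, 0.11 m is 0.22, 0.06 m is 0.12.

Emit:
play_rows([
  [[0,0,0.03,0,0,0],[0,0,0.07,0,0,0],[0,0,0.12,0,0,0],[0,0,0.16,0,0,0],[0,0,0.19,0,0,0],[0,0,0.21,0,0,0],[0,0,0.22,0,0,0],[0,0,0.22,0,0,0]],
])

```text
time_s: 30.32
position: [0.4482, -0.0988, 0.0659]
tcp_rot: [[0.998, 0.061, -0.002], [0.061, -0.998, 0.001], [-0.002, -0.001, -1.0]]
force: [0.0, -0.4, -3.1]
opening: 0.678
grasp_force: 30.0
```

```bash
python3 -c "
from h import *
D={c:imaging.capture(c) for c in ('top','side')}
go((.4481,-.0994,.0557))"
```

```text
t 30.42 pos [ 0.4487 -0.0993  0.0672] F [ 0.1  0.5 -0.7] open 59.4 grip 30.0
-> [ 0.4481 -0.0994  0.0557] [-0.0006  0.0001  0.0115] turn [ 0.  -0.   0.1]
```

Converted, 0.0115 m is 0.023, 0.011 m is 0.022.

Emit:
play_rows([
  [[-0.001,0,0.01,0,0,0],[-0.001,0,0.018,0,0,0],[-0.001,0,0.022,0,0,0],[-0.001,0,0.023,0,0,0],[-0.001,0,0.023,0,0,0],[-0.001,0,0.023,0,0,0]],
])

```text
time_s: 30.92
position: [0.4477, -0.0996, 0.0556]
tcp_rot: [[0.998, 0.059, 0.0], [0.059, -0.998, -0.0], [0.0, 0.0, -1.0]]
force: [1.1, 0.1, -1.4]
opening: 0.685
grasp_force: 30.0
```

Emit:
play_rows([
  [[0,0,0,0,0,0],[0,0,0,0,0,0],[0,0,0,0,0,0],[0,0,0,0,0,0],[0,0,0,0,0,0],[0,0,0,0,0,0]],
], fingers=0.087)

```text
time_s: 31.42
position: [0.4477, -0.0996, 0.0556]
tcp_rot: [[0.998, 0.059, 0.0], [0.059, -0.998, -0.0], [0.0, 0.0, -1.0]]
force: [0.5, -0.3, 0.2]
opening: 0.986
grasp_force: 0.0
```

Converted, -0.15 m is -0.3, -0.14 m is -0.28.

Emit:
play_rows([
  [[0,0,-0.03,0,0,0],[0,0,-0.07,0,0,0],[0,0,-0.12,0,0,0],[0,0,-0.18,0,0,0],[0,0,-0.24,0,0,0],[0,0,-0.28,0,0,0],[0,0,-0.3,0,0,0],[0,0,-0.3,0,0,0]],
])

```text
time_s: 32.08
position: [0.449, -0.1002, 0.208]
tcp_rot: [[0.998, 0.059, 0.005], [0.059, -0.998, -0.003], [0.005, 0.003, -1.0]]
force: [0.4, 0.5, -0.1]
opening: 0.999
grasp_force: 0.0
```

```bash
python3 -c "
from h import *
D={c:imaging.capture(c) for c in ('side','wrist','top')}
print(locate('green_tin',np.array([.4481,-.0994]),.018,('side','wrist','top'),D))
print(locate('yellow_tin',np.array([.5015,.2957]),0,('side','top'),D))
go((.5015,.2957,.205))"
```

```text
{'side': ([0.4454, -0.102], [-0.5, -0.1, 0.5, 0.0]), 'wrist': ([0.4481, -0.1017], [-1.9, -1.6, 1.9, 1.7]), 'side+wrist': ([0.4471, -0.1019], [-1.3, -0.2, -0.2, -0.1, -1.8, -0.6, 2.0, 2.8])}
{'side': ([0.5023, 0.296], [-0.3, -0.2, 0.3, 0.1]), 'top': ([0.5047, 0.298], [0.0, 0.4, -0.0, -0.4]), 'side+top': ([0.5031, 0.2969], [-1.0, 0.0, -0.3, 0.4, 0.5, 1.1, 0.4, 0.4])}
t 32.48 pos [ 0.4472 -0.0993  0.2046] F [-0.2  0.7  0.2] open 87.1 grip 0.0
-> [0.5015 0.2957 0.205 ] [ 7.770e-02 -3.911e-01 -1.000e-04] turn [-0.1  0.1 -0. ]
```

Converted, -0.247 m is -0.494, -0.212 m is -0.424.

Emit:
play_rows([
  [[0.006,-0.028,0,0,0,0],[0.016,-0.08,0,0,0,0],[0.03,-0.144,0,0,0,0],[0.044,-0.214,0,0,0,0],[0.058,-0.284,0,0,0,0],[0.072,-0.354,0,0,0,0],[0.086,-0.424,0,0,0,0],[0.1,-0.494,0,0,0,0]],
])

```text
time_s: 33.15
position: [0.4826, 0.1517, 0.2049]
tcp_rot: [[0.998, 0.059, -0.001], [0.059, -0.998, -0.0], [-0.001, 0.0, -1.0]]
force: [0.6, 0.4, 0.1]
opening: 1.002
grasp_force: 0.0
```

Converted, -0.1447 m is -0.2894, -0.127 m is -0.254.

Emit:
play_rows([
  [[0.014,-0.07,0,0,0,0],[0.028,-0.14,0,0,0,0],[0.042,-0.204,0,0,0,0],[0.052,-0.254,0.02,0,0,0],[0.059,-0.2894,0.06,0,0,0],[0.059,-0.2894,0.1,0,0,0],[0.059,-0.2894,0.1,0,0,0],[0.059,-0.2894,0.1,0,0,0]],
])

```text
time_s: 33.82
position: [0.5024, 0.2958, 0.1539]
tcp_rot: [[0.998, 0.06, -0.004], [0.06, -0.998, -0.002], [-0.004, 0.001, -1.0]]
force: [0.4, -0.9, -0.3]
opening: 1.0
grasp_force: 0.0
```

Emit:
play_rows([
  [[0,0,0,0,0,0],[0,0,0,0,0,0]],
])

```text
time_s: 33.98
position: [0.5046, 0.2958, 0.1566]
tcp_rot: [[0.998, 0.058, 0.002], [0.058, -0.998, 0.001], [0.002, -0.0, -1.0]]
force: [0.0, 0.5, 0.1]
opening: 1.001
grasp_force: 0.0
```

```bash
python3 -c "
from h import *
D={c:imaging.capture(c) for c in ('wrist',)}
print(locate('yellow_tin',np.array([.503,.2965]),0,('wrist',),D))
go((.5033,.2965,.03))"
```

```text
{'wrist': ([0.5037, 0.2967], [-1.3, -2.1, 1.3, 2.3])}
t 34.08 pos [0.5046 0.2958 0.1568] F [-0.2  0.3  0.5] open 87.0 grip 0.0
-> [0.5033 0.2965 0.03  ] [-0.0015 -0.0007  0.1268] turn [-0.  -0.1 -0.1]
```

Converted, 0.126 m is 0.252, -0.001 m is -0.002.

Emit:
play_rows([
  [[-0.002,-0.002,0.04,0,0,0],[-0.002,-0.002,0.09,0,0,0],[-0.002,-0.002,0.14,0,0,0],[-0.002,-0.002,0.19,0,0,0],[-0.002,-0.002,0.23,0,0,0],[-0.002,-0.002,0.252,0,0,0],[-0.002,-0.002,0.252,0,0,0],[-0.002,-0.002,0.252,0,0,0]],
])

```text
time_s: 34.75
position: [0.5032, 0.297, 0.0299]
tcp_rot: [[0.998, 0.059, 0.0], [0.059, -0.998, 0.0], [0.0, -0.0, -1.0]]
force: [0.6, 0.1, -0.9]
opening: 1.003
grasp_force: 0.0
```

Emit:
play_rows([
  [[0,0,0,0,0,0],[0,0,0,0,0,0],[0,0,0,0,0,0],[0,0,0,0,0,0],[0,0,0,0,0,0],[0,0,0,0,0,0],[0,0,0,0,0,0],[0,0,0,0,0,0]],
], fingers=0.03)

```text
time_s: 35.42
position: [0.5029, 0.2973, 0.0299]
tcp_rot: [[0.998, 0.059, 0.0], [0.059, -0.998, 0.0], [0.001, -0.0, -1.0]]
force: [-1.3, -1.3, 3.6]
opening: 0.612
grasp_force: 30.0
```

Emit:
play_rows([
  [[0,0,-0.02,0,0,0],[0,0,-0.06,0,0,0],[0,0,-0.12,0,0,0],[0,0,-0.18,0,0,0],[0,0,-0.24,0,0,0],[0,0,-0.3,0,0,0],[0,0,-0.34,0,0,0],[0,0,-0.36,0,0,0]],
])

```text
time_s: 36.08
position: [0.5038, 0.2975, 0.2131]
tcp_rot: [[0.998, 0.059, 0.005], [0.059, -0.998, 0.002], [0.005, -0.001, -1.0]]
force: [-0.0, 0.3, -1.7]
opening: 0.617
grasp_force: 30.0
```

Emit:
play_rows([
  [[0,0,0,0,0,0],[0,0,0,0,0,0],[0,0,0,0,0,0],[0,0,0,0,0,0]],
])

```text
time_s: 36.42
position: [0.5015, 0.2966, 0.2076]
tcp_rot: [[0.998, 0.059, -0.004], [0.059, -0.998, -0.001], [-0.004, 0.001, -1.0]]
force: [0.5, 0.3, -1.6]
opening: 0.612
grasp_force: 30.0
```

```bash
python3 -c "
from h import *
go((.4478,-.1003,.21),(.4478,-.1003,.11))"
```

```text
t 36.42 pos [0.5015 0.2966 0.2076] F [ 0.5  0.3 -1.6] open 53.3 grip 30.0
-> [ 0.4478 -0.1003  0.21  ] [-0.0771  0.393  -0.0017] turn [ 0.1  0.2 -0. ]
-> [ 0.4478 -0.1003  0.11  ] [0.  0.  0.1] turn [ 0.  0. -0.]
```

Converted, 0.234 m is 0.468, 0.201 m is 0.402.

Emit:
play_rows([
  [[-0.006,0.028,0,0,0,0],[-0.016,0.08,0,0,0,0],[-0.028,0.14,0,0,0,0],[-0.04,0.204,0,0,0,0],[-0.054,0.27,0,0,0,0],[-0.068,0.336,0,0,0,0],[-0.08,0.402,0,0,0,0],[-0.094,0.468,0,0,0,0]],
])

```text
time_s: 37.08
position: [0.4684, 0.0587, 0.2088]
tcp_rot: [[0.998, 0.06, -0.002], [0.06, -0.998, -0.0], [-0.002, 0.0, -1.0]]
force: [0.5, -1.2, -1.9]
opening: 0.616
grasp_force: 30.0
```

Converted, 0.1593 m is 0.3186, 0.147 m is 0.294.

Emit:
play_rows([
  [[-0.014,0.066,0,0,0,0],[-0.026,0.132,0,0,0,0],[-0.038,0.194,0,0,0,0],[-0.05,0.25,0,0,0,0],[-0.058,0.294,0,0,0,0],[-0.063,0.3186,0,0,0,0],[-0.063,0.3186,0,0,0,0],[-0.063,0.3186,0,0,0,0]],
])

```text
time_s: 37.75
position: [0.4467, -0.1007, 0.2089]
tcp_rot: [[0.998, 0.057, -0.002], [0.057, -0.998, 0.001], [-0.002, -0.001, -1.0]]
force: [-0.2, 0.7, -2.1]
opening: 0.617
grasp_force: 30.0
```

Converted, 0.085 m is 0.17, 0.08 m is 0.16.

Emit:
play_rows([
  [[0,0,0.03,0,0,0],[0,0,0.07,0,0,0],[0,0,0.11,0,0,0],[0,0,0.14,0,0,0],[0,0,0.16,0,0,0],[0,0,0.17,0,0,0],[0,0,0.17,0,0,0],[0,0,0.17,0,0,0]],
])

```text
time_s: 38.42
position: [0.4476, -0.0995, 0.1245]
tcp_rot: [[0.998, 0.06, -0.001], [0.06, -0.998, 0.0], [-0.001, -0.0, -1.0]]
force: [0.0, -0.1, -1.2]
opening: 0.618
grasp_force: 30.0
```

```bash
python3 -c "
from h import *
D={c:imaging.capture(c) for c in ('top','side')}; cv2.imwrite('pics/s3.png',cv2.resize(D['side']['frame'][120:300,230:470,::-1],None,fx=3,fy=3))
print(locate('yellow_tin',np.array([.4478,-.1003]),.0955,('side',),D),locate('green_tin',np.array([.4478,-.1003]),.018,('side',),D))
go((.4478,-.1003,.1078))"
```

```text
{} {'side': ([0.4432, -0.0973], [-0.1, -2.1, 0.1, 1.2])}
t 38.62 pos [ 0.4482 -0.1002  0.1253] F [ 0.7  0.2 -1.2] open 53.6 grip 30.0
-> [ 0.4478 -0.1003  0.1078] [-0.0004  0.      0.0175] turn [ 0.  -0.1  0. ]
```

View pics/s3.png

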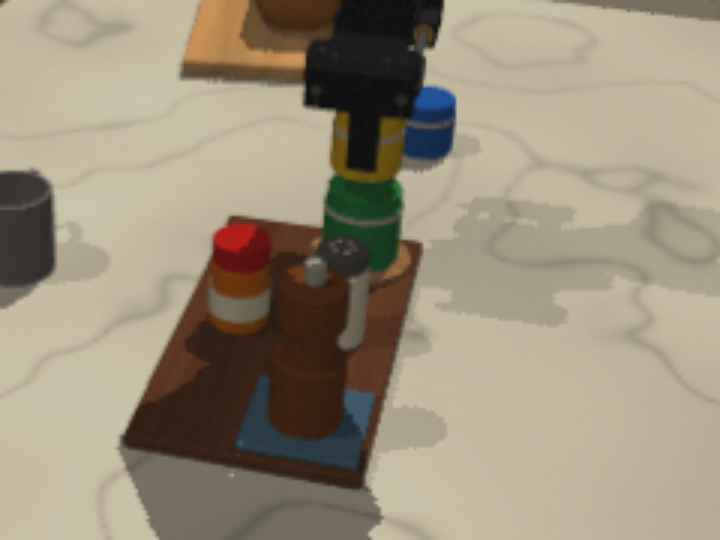

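The yellow tin hangs just above the green one, at about (367,145) against (362,225) in the crop, and they line up. I'll lower it and release.

Converted, 0.0175 m is 0.035, 0.017 m is 0.034.

Emit:
play_rows([
  [[0,0,0.012,0,0,0],[0,0,0.022,0,0,0],[0,0,0.029,0,0,0],[0,0,0.032,0,0,0],[0,0,0.034,0,0,0],[0,0,0.035,0,0,0],[0,0,0.035,0,0,0]],
])

```text
time_s: 39.2
position: [0.4473, -0.1, 0.1079]
tcp_rot: [[0.998, 0.059, -0.001], [0.059, -0.998, 0.0], [-0.001, -0.0, -1.0]]
force: [-2.7, 0.6, 10.1]
opening: 0.613
grasp_force: 30.0
```

Emit:
play_rows([
  [[0,0,0,0,0,0],[0,0,0,0,0,0],[0,0,0,0,0,0],[0,0,0,0,0,0],[0,0,0,0,0,0],[0,0,0,0,0,0]],
], fingers=0.087)

```text
time_s: 39.7
position: [0.4477, -0.1002, 0.1069]
tcp_rot: [[0.998, 0.059, -0.0], [0.059, -0.998, 0.0], [-0.0, -0.0, -1.0]]
force: [0.4, -0.7, 0.6]
opening: 0.955
grasp_force: 0.0
```

Converted, -0.12 m is -0.24, -0.11 m is -0.22.

Emit:
play_rows([
  [[0,0,-0.03,0,0,0],[0,0,-0.07,0,0,0],[0,0,-0.12,0,0,0],[0,0,-0.17,0,0,0],[0,0,-0.22,0,0,0],[0,0,-0.24,0,0,0],[0,0,-0.24,0,0,0],[0,0,-0.24,0,0,0]],
])

```text
time_s: 40.37
position: [0.4477, -0.1002, 0.2272]
tcp_rot: [[0.998, 0.059, 0.001], [0.059, -0.998, -0.0], [0.001, 0.001, -1.0]]
force: [0.2, -0.5, 0.3]
opening: 0.999
grasp_force: 0.0
```

Converted, 0.2 m is 0.4, 0.18 m is 0.36.

Emit:
play_rows([
  [[0,0.03,0,0,0,0],[0,0.09,0,0,0,0],[0,0.16,0,0,0,0],[0,0.23,0,0,0,0],[0,0.3,0,0,0,0],[0,0.36,0,0,0,0],[0,0.4,0,0,0,0],[0,0.4,0,0,0,0]],
])

```text
time_s: 41.03
position: [0.4596, -0.3041, 0.2251]
tcp_rot: [[0.998, 0.055, -0.001], [0.055, -0.998, -0.001], [-0.001, 0.001, -1.0]]
force: [-0.1, 0.5, -0.4]
opening: 0.997
grasp_force: 0.0
```

Emit:
play_rows([
  [[0,0,0,0,0,0],[0,0,0,0,0,0],[0,0,0,0,0,0],[0,0,0,0,0,0]],
])

```text
time_s: 41.37
position: [0.4593, -0.2981, 0.2267]
tcp_rot: [[0.998, 0.061, -0.001], [0.061, -0.998, 0.001], [-0.001, -0.001, -1.0]]
force: [0.6, 0.4, 0.3]
opening: 1.0
grasp_force: 0.0
```

```bash
python3 -c "
from h import *
D={c:imaging.capture(c) for c in ('top','side')}; cv2.imwrite('pics/s4.png',cv2.resize(D['side']['frame'][120:300,200:440,::-1],None,fx=3,fy=3)); cv2.imwrite('pics/t4.png',D['top']['frame'][:,:,::-1])
for n,g,z in (('green_tin',(.4478,-.1),.018),('yellow_tin',(.4478,-.1),.078),('pepper_mill',(.4351,.1202),.018),('salt_shaker',(.44,.0105),.012),('honey_jar',(.512,.0145),.012),('blue_tin',(.44,-.336),0)):
  print(n,locate(n,np.array(g),z,('top','side'),D))
go((.4478,-.1003,.1078))"
```

```text
green_tin {'side': ([0.4441, -0.0961], [-0.6, -6.9, 0.6, 1.4])}
yellow_tin {'top': ([0.4494, -0.0984], [-1.6, -0.7, 1.4, 0.6]), 'side': ([0.4468, -0.0984], [-0.5, -0.4, 0.4, 0.3]), 'top+side': ([0.4481, -0.0986], [-1.5, -0.0, 1.5, 1.3, -1.0, -0.5, -0.1, 0.1])}
pepper_mill {'top': ([0.4344, 0.1224], [0.1, 0.3, -0.1, -0.3]), 'side': ([0.4345, 0.1205], [-0.1, -0.1, 0.1, 0.1]), 'top+side': ([0.4343, 0.1219], [0.4, 0.4, 0.1, -0.2, -0.3, 0.2, 0.0, 0.5])}
salt_shaker {'top': ([0.4408, 0.0106], [-0.3, 0.2, 0.3, -0.2]), 'side': ([0.437, 0.0063], [-2.1, -0.7, 1.7, 0.5]), 'top+side': ([0.4398, 0.0099], [0.0, 0.6, 0.6, 0.3, -3.8, -0.2, 0.0, 1.2])}
honey_jar {'top': ([0.5117, 0.0151], [-0.1, 0.4, 0.1, -0.4]), 'side': ([0.5103, 0.0134], [0.0, -0.4, -0.0, 0.3]), 'top+side': ([0.5108, 0.0147], [0.1, 0.8, 0.3, 0.0, -0.4, -0.1, -0.4, 0.6])}
blue_tin {'side': ([0.4366, -0.339], [-0.5, 0.4, 0.5, -0.4])}
t 42.07 pos [ 0.4596 -0.2999  0.2271] F [ 0.2 -0.1 -0. ] open 87.3 grip 0.0
-> [ 0.4478 -0.1003  0.1078] [ 1.000e-04 -1.999e-01  1.192e-01] turn [ 0. -0. -0.]
```

View pics/s4.png

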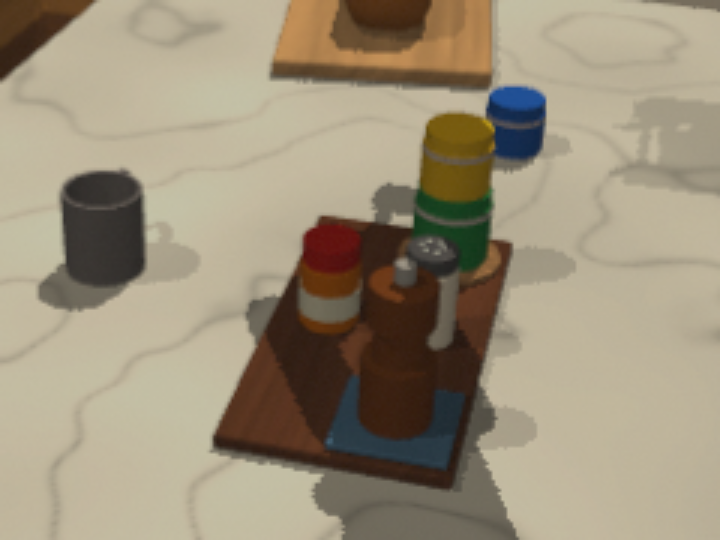

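View pics/t4.png

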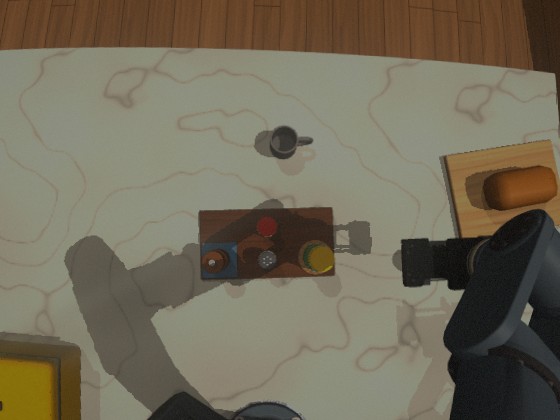

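The crop shows yellow (457,160) on green (453,230) on the cork, the mill (397,350) on the tile, the salt (435,290) and the honey (331,280) upright. The mug and blue tin have not moved. The top view agrees, so I'm handing in.

```bash
python3 -c "
from rig import bot; print(bot.hand_in())"
```

```text
the job is handed in; nothing more can be done
None
```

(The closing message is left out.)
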